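# Find the high side of a bent polishing spindle on bench centres

## Robot

A 6-joint arm with a two-finger parallel gripper is mounted at the origin on the work surface. World frame = base frame: x ahead of the robot, y to its left, z up, the work surface at z = 0. Lengths are in m, angles in rad, forces in N, time in s.
With the tool pointing down it reaches from about 0.35 to 0.925 m from the base axis. Payload 6.4 kg.
Tool frame: the origin (TCP) lies midway between the tips of the shut fingers; the grasp point (between the pads) lies 19 mm behind it; z points along the fingers, y is the line along which they close (so a half turn about z gives the same grasp; the last joint's range is limited). The gripper opens to 94 mm and grips with 3 to 60 N. Pads are 16 mm wide; open, the fingers measure 119 mm over their backs; the gripper's body (75 mm by 177 mm) begins 78 mm behind the grasp point.
Start: joints at [-1.447, 0.245, 1.558, -0, 1.339, -0.174], TCP at [0.191, -0.621, 0.205] pointing down, gripper open.
Joint ranges: [-3.13, 3.13], [-1.02, 2.26], [0.13, 2.54], [-0.95, 4.09], [0.21, 2.88], [-2.74, 2.74]. Speed limits (rad/s): [2.57, 2.57, 3.14, 3.14, 3.14, 3.14].

## Interface

Orientations are given as a unit quaternion [x, y, z, w].
In Python, from plant import r gives the robot as it stands.
- The arm moves only by the tool drive_tool, never from a script. Its argument "series" is a list that holds one entry, the list of rows, each a list of 4 numbers: the shift along the tool's x, y, z in units of 30 mm (1.0 is 30 mm), then the turn about the tool's z in units of 5 degrees (1.0 is 5 degrees). A call has 1 to 12 rows; each row is the pose to reach, as a shift and turn from the pose commanded when the call began, along the tool's axes at that moment; what a row does not reach only later rows make up. A row lasts 1/8 s, in which the tool goes at most 62.5 mm and 10.7 degrees, less where a joint would pass 70% of its speed; a pose out of reach is approached as far as the arm can. A call with a gripper value outside its range is refused whole. "grip" is the finger opening in mm, from 0 to 94, set as the call begins (left out, the last holds). The fingers move at their own pace and stop on an object; "newtons" is the grip in N (left out, the last holds). Time passes only in rows, so rows that repeat a pose let the fingers close. It gives the time, the measured TCP pose, the force, the opening and the grip force at its end, in the units of the state.
- r.get_state(): the state, without advancing time (a new reading comes with each control period).
- r.grab_frame(name): name is "side" or "top" or "wrist"; returns a dict with "color" (384x512x3 uint8, blue, green, red), "fx", "fy", "cx", "cy" (pixels), "dist_coeffs" ([k1, k2, p1, p2, k3] as OpenCV has them; the pictures are not rectified), "pose" (4x4, takes a point from camera to world coordinates); the wrist camera has in their place "mount" (4x4, takes a point from camera to tool coordinates, whose origin is the TCP and whose axes are the flange's). Camera axes: x right, y down, z forward; pixel columns grow to the right and rows downward; lengths in m; the calibration is good to about 2 mm. A picture is of the moment at which its call begins: read the wrist's pose just before it. There is no depth.
- r.finish_job(): hands the job in; it is judged then, once.
The state is a dict: "time_s": time; "joint_positions": joint angles; "joint_vel": joint speeds; "joint_torque": joint torques, N m; "tool_pos": TCP position; "ee_rot": TCP orientation; "wrist_force": force on the tool from outside, world axes, zero at the start; "torque": the same for the moment, N m; "grip_width": finger opening in m; "grasp_force": force on a finger pad.
Only numpy, scipy, OpenCV 4.12 (cv2) and the standard library are available. Lean on these libraries where they do the work, as an engineer would, in place of code of your own. Each camera call takes 0.05 s, during which the arm holds its last target. There are 200 camera calls.

## Task

The polishing spindle between the bench centres is bent. Swing the dial indicator down onto it, letting the arm down gently until it rests on its stop, then turn the crank with a light hand while you watch the plunger, and leave the spindle standing with its high side, where the plunger is pushed in furthest of the whole turn, under the plunger. Let go of everything and leave the other things on the bench alone.

Things in the scene. Friction and masses are not known exactly. Their poses are not given: they have to be found in the camera images.
- stand: Green cast bench centres, fixed to the bench: bed 86 x 360 mm, centre line along its y, 85 mm above the bench. Origin under the middle of the bed at bench height; x points away from the robot's side (gauge bracket at +x), z up. Headstock with the crank at the -y end (block y -152 to -110 mm, 108 mm high), tailstock at the +y end (127 mm high over its clamp screw).
- dial (a point): Middle of the dial face on the gauge arm, 85 mm from the hinge. Needle: one turn clockwise per 10 mm of plunger. Arm down, the plunger stands on the middle of the bent spindle (steel, 16 mm thick, 200 mm long, with a V-pulley), which a clamped carrier turns one to one with the crank. To which side it is bent, relative to the crank, differs every time.
- axis (a point): Point on the centre line (the crank's axis) level with the middle of the crank handle: 196 mm towards -y from the middle of the stand, 85 mm above the bench. Fixed to the stand, with the stand's axes.
- crank_handle (a point): Middle of the black crank handle: a round sleeve, free to revolve on its pin, 14 mm thick, 52 mm long, parallel to the centre line and 35 mm off it; 28 mm from here to the crank web (towards +y), 26 mm to the 17 mm end cap. Moves with the crank. Pinched from above, fingers closing along the stand's x, it can be carried round with the fingers always pointing down.
- crank (a joint): Crank angle, rad; turns freely either way. 0: handle at the top; it grows as the handle goes from the top towards the stand's +x: handle at x = 35 mm * sin, z = 85 mm + 35 mm * cos. Turns stiffly (about 2 N at the handle) and stays where it is left. Never over 30 N on the handle, pinch and push of both fingers added up: 6 to 9 N a finger will do. The angle does not tell where the high side is.
- hinge (a point): Hinge pin of the gauge arm, 85 mm towards +x from the middle of the stand and 140 mm above the bench, axis along the stand's y; fixed to the stand.
- knob (a point): Centre of the 20 mm black ball knob on the free end of the gauge arm, 150 mm from the hinge; to be pinched from above, fingers closing along the stand's y. The round dial indicator (52 mm) sits on the arm between 59 and 111 mm from the hinge. With the arm down the knob is 65 mm towards -x from the centre line and 140 mm above the bench.
- gauge_arm (a joint): Gauge arm angle, rad. 0: down, level, on its stop screw, plunger upright on the spindle. Grows as the arm swings up; at the start it leans back on its rest at 1.85, past the upright (1.57). Knob at x = 85 mm - 150 mm * cos, z = 140 mm + 150 mm * sin in the stand's frame. 0.4 to 0.55 kg: once past the upright it falls if let go; carry it down at under 1 rad/s.
- plunger (a joint): How far the sprung plunger of the dial indicator is pushed in, m: 0 fully out, 0.010 fully in. Spring 0.8 to 1.2 N. With the arm on its stop it bears on the spindle all the way round, and over one turn of the crank it swings once in and once out, very nearly as a cosine of the crank angle, by about 5 mm in all.
- mallet: Bystander: hammer with a wooden handle, 260 mm long, lying beyond the stand.
- jar: Bystander: closed jar, 52 mm wide and 58 mm high, standing on the robot's side of the stand. Origin under its middle.
- bench_block: Bystander: steel block 64 x 64 x 24 mm beyond the tailstock end. Origin under its middle.
- caliper: Bystander: steel slide caliper, 200 mm long and 8 mm thick, lying on the robot's side of the stand.

How it is judged:
On the way:
1. the gauge arm is down on its stop with the plunger on the spindle (value of joint gauge_arm below 0.02 rad and value of joint plunger above 0.0008 m), for 0.2 s.
At the end, for the whole second after the job is handed in: The gauge arm rests on its stop, the plunger stands within about 0.25 mm of its furthest reading of the whole turn (the high side within about 24 degrees of the plunger), the crank is at rest and nothing is held (value of joint gauge_arm below 0.02 rad and value of joint plunger above 0.0059 m and velocity of joint crank between -0.05 and 0.05 rad/s); the robot touches nothing.
It fails at once if the gauge arm is dropped or slammed (faster than 2.5 rad/s) (velocity of joint gauge_arm below -2.5 rad/s or velocity of joint gauge_arm above 2.5 rad/s).
It fails at once if the fingers press on the crank with more than 30 N, pinch and push of both fingers added up (contact force between the fingers and crank above 30 N).
It fails at once if a bystander is shifted by more than 20 mm (distance of any of mallet, jar, bench_block, caliper from where it was at the start of the episode above 0.02 m).
It also fails if it takes over 67 s, if anything falls off the work surface, if the arm or the gripper's body presses on something with over 40 N, if the wrist force passes 120 N, or if a joint passes its speed limit or range.

## Working session

There is one attempt and no reset: what is moved stays moved. The work goes in short steps, Python scripts to look and compute and a tool call to move; the robot and the scene stay as the last step left them, time stands still between calls to the robot, and variables do not carry over. Pictures are saved under pics/ and viewed, at most 10 in all, crops included, and the job is handed in when it is done.

Besides the shell and the picture viewer there is one more tool, called after "Call:" by a JSON object that holds its "fn" and its "kwargs", one argument or row to a line. drive_tool: Moves the arm, as the interface text tells. Its arguments: {"type":"object","properties":{"series":{"type":"array"},"grip":{"type":"number"},"newtons":{"type":"number"}},"required":["series"]}

```bash
mkdir -p pics; ls
cat > h.py <<'E'
import numpy as np, cv2
from plant import r
def K(f): return np.array([[f['fx'],0,f['cx']],[0,f['fy'],f['cy']],[0,0,1.]]), np.array(f['dist_coeffs'])
def ray(f,uv,pose=None):
    k,d=K(f); p=cv2.undistortPoints(np.array([[uv]],float),k,d)[0,0]
    T=np.array(f['pose'] if pose is None else pose); v=T[:3,:3]@[p[0],p[1],1]
    return T[:3,3],v/np.linalg.norm(v)
def onz(f,uv,z,pose=None):
    o,v=ray(f,uv,pose); return o+v*(z-o[2])/v[2]
def proj(f,P,pose=None):
    T=np.linalg.inv(np.array(f['pose'] if pose is None else pose)); k,d=K(f)
    return cv2.projectPoints(np.atleast_2d(P).astype(float),cv2.Rodrigues(T[:3,:3])[0],T[:3,3],k,d)[0][:,0]
E
python3 - <<'E'
from h import *
import pickle
for n in ("side","top"):
    f=r.grab_frame(n); cv2.imwrite(f'pics/{n}0.png',f['color']); pickle.dump(f,open(n+'0.pkl','wb'))
    print(n,f['fx'],np.round(f['pose'],3).tolist(),f['dist_coeffs'])
s=r.get_state(); print({k:np.round(v,3).tolist() for k,v in s.items()})
E
```

```text
pics
side 429.1189085588773 [[-0.906, -0.2, 0.374, 0.202], [-0.424, 0.475, -0.771, 0.918], [-0.023, -0.857, -0.515, 0.643], [0.0, 0.0, 0.0, 1.0]] [0.021375 0.       0.       0.       0.      ]
top 426.3449846704568 [[-0.155, -0.967, 0.202, 0.426], [-0.988, 0.152, -0.032, 0.123], [-0.0, -0.204, -0.979, 0.944], [0.0, 0.0, 0.0, 1.0]] [-0.00759886  0.          0.          0.          0.        ]
{'time_s': 0.1, 'joint_positions': [-1.447, 0.246, 1.559, 0.0, 1.339, -0.174], 'joint_vel': [-0.0, -0.001, -0.002, -0.002, -0.0, -0.001], 'joint_torque': [-0.001, -41.692, -31.552, 0.069, 0.031, -0.0], 'tool_pos': [0.191, -0.621, 0.204], 'ee_rot': [0.989, 0.148, 0.0, -0.001], 'wrist_force': [0.043, 0.586, 0.704], 'torque': [0.005, -0.038, 0.006], 'grasp_force': 0.0, 'grip_width': 0.094}
```

View pics/side0.png

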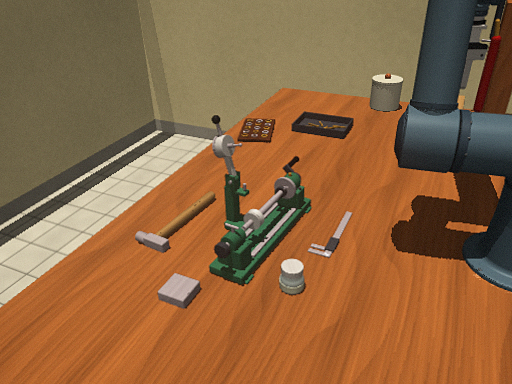

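View pics/top0.png

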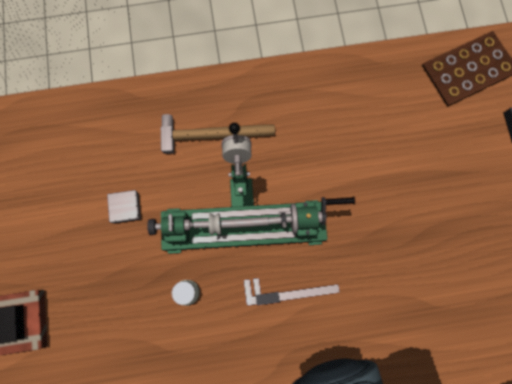

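The side view shows the arm leaning back with its knob near (216,119) and the handle near (291,163). In the top view the knob is at (235,128), the handle runs (325..354, 201), and the bed corners are about (161,250) and (327,241).

```bash
cat > m.py <<'E'
from h import *
import pickle
def tri(f,a,g,b):
    o,v=ray(f,a);p,w=ray(g,b); A=np.stack([v,-w],1); t=np.linalg.lstsq(A,p-o,rcond=None)[0]
    x,y=o+t[0]*v,p+t[1]*w; return (x+y)/2,np.linalg.norm(x-y)
S=pickle.load(open('side0.pkl','rb'));T=pickle.load(open('top0.pkl','rb'))
E
python3 - <<'E'
from m import *
def blobs(f,m,box):
    x0,y0,x1,y1=box; M=np.zeros_like(m);M[y0:y1,x0:x1]=m[y0:y1,x0:x1]
    for c in cv2.findContours(M,cv2.RETR_EXTERNAL,cv2.CHAIN_APPROX_NONE)[0]:
        if cv2.contourArea(c)>12: print(cv2.contourArea(c),np.round(cv2.minAreaRect(c),1) if 0 else cv2.minAreaRect(c))
for n,f,boxes in (('top',T,[(220,115,250,142),(322,185,365,215)]),('side',S,[(205,108,228,130),(275,150,305,180)])):
    im=f['color'];m=(im.max(2)<60).astype(np.uint8)
    for b in boxes: print(n,b);blobs(f,m,b)
hsv=cv2.cvtColor(T['color'],cv2.COLOR_BGR2HSV)
g=cv2.inRange(hsv,(45,60,20),(90,255,255)); g=cv2.morphologyEx(g,cv2.MORPH_CLOSE,np.ones((7,7)))
cs=sorted(cv2.findContours(g,0,2)[0],key=cv2.contourArea)[-1]
# near edge of bed: lowest green pixel per column
cols=np.arange(168,322);rows=[np.nonzero(g[:262,c])[0].max() for c in cols]
p=np.polyfit(cols,rows,1);print('edge',p, np.std(np.polyval(p,cols)-rows))
xs=np.nonzero(g[236:250].any(0))[0];print(xs.min(),xs.max())
a=np.hstack([cv2.resize(T['color'][115:260,140:360],None,fx=2.2,fy=2.2,interpolation=2),])
b=cv2.resize(S['color'][105:285,200:320],None,fx=2.6,fy=2.6,interpolation=2)
h=max(a.shape[0],b.shape[0]);c=np.zeros((h,a.shape[1]+b.shape[1],3),np.uint8);c[:a.shape[0],:a.shape[1]]=a;c[:b.shape[0],a.shape[1]:]=b
print(c.shape);cv2.imwrite('pics/c1.png',c)
E
```

```text
top (220, 115, 250, 142)
84.5 ((235.80001831054688, 131.10000610351562), (16.994115829467773, 9.391485214233398), 63.43495178222656)
top (322, 185, 365, 215)
158.5 ((337.9613342285156, 205.7651824951172), (15.08438491821289, 32.53391647338867), 86.98721313476562)
side (205, 108, 228, 130)
39.5 ((215.5, 119.5), (7.0, 7.0), 90.0)
side (275, 150, 305, 180)
23.5 ((287.5, 169.50001525878906), (8.485280990600586, 4.242640495300293), 45.0)
40.5 ((293.2500305175781, 161.75), (4.242640495300293, 12.020814895629883), 45.0)
edge [-6.07095624e-02  2.59914917e+02] 1.16360963159556
162 326
(468, 796, 3)
```

View pics/c1.png

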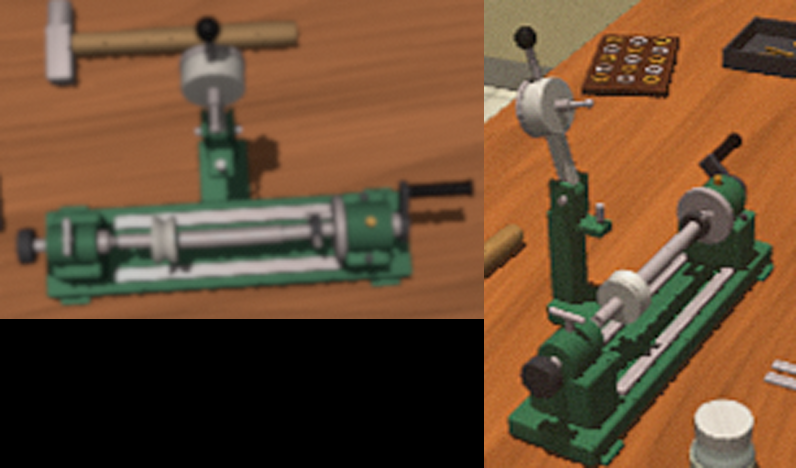

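Crop: top-view knob at (234.1,127.7), handle from (327,201) to cap (354,200); side-view knob (215.7,119.6), handle (290,165.4) to cap (297.7,158.8).

Run:
```python
from m import *
k,e=tri(T,(234.2,127.9),S,(215.7,119.6));print('knob',k,e)
c,e=tri(T,(353.5,200.2),S,(297.2,159.2));print('cap',c,e)
w,e=tri(T,(328,200.8),S,(289.5,165.7));print('web end',w,e,np.linalg.norm(c-w))
# near bed edge: rays onto z=0 and 0.02
for z in (0,.018):
    a=onz(T,(162,260-.0607*162+.5),z);b=onz(T,(326.5,260-.0607*326+.5),z)
    d=(b-a)[:2];L=np.linalg.norm(d);u=d/L   # u = stand -y
    X=np.array([-u[1],u[0]]) ; X=X if X[0]>0 else -X
    o=(a+b)[:2]/2+.043*X
    print(z,'L',L,'X',X,'origin',o,'yaw',np.degrees(np.arctan2(X[1],X[0])),
     'knob local',X@(k[:2]-o),-u@(k[:2]-o),'handle',X@(c[:2]-o),-u@(c[:2]-o),c[2],X@(w[:2]-o),-u@(w[:2]-o))
```

```text
knob [0.67468039 0.12079905 0.28014335] 0.0009070906749763191
cap [ 0.55132375 -0.09466506  0.10271292] 0.0013315842534445698
web end [ 0.55616681 -0.04348138  0.10641384] 0.004043543931740791 0.051545330815510514
0 L 0.36309731377057003 X [ 0.99546394 -0.09513962] origin [0.54734021 0.13283733] yaw -5.459355672641546 knob local 0.12790786814824584 0.00013142348857091772 handle 0.025609957716245583 -0.22609143226323994 0.10271292210877453 0.025561451947381176 -0.17467915748679386
0.018 L 0.35617263578933595 X [ 0.99546394 -0.09513962] origin [0.54585065 0.13257016] yaw -5.459355672641542 knob local 0.12936525564575335 0.0005390894182419066 handle 0.027067345213753053 -0.2256837663335689 0.10271292210877453 0.02701883944488865 -0.17427149155712282
```

```bash
cat >> h.py <<'E'
from scipy.spatial.transform import Rotation as R
O=np.array([.5478,.1326]); YAW=np.radians(-5.46)
XS=np.array([np.cos(YAW),np.sin(YAW)]); YS=np.array([-XS[1],XS[0]])
def W(x,y,z): return np.r_[O+x*XS+y*YS,z]
def rows(targets,xdir=None):
    """targets: world TCP points; xdir: desired world heading of tool x, rad"""
    s=r.get_state(); M=R.from_quat(s['ee_rot']).as_matrix()
    u=M.T@(np.array(targets)-s['tool_pos']).T/.03
    h=np.arctan2(M[1,0],M[0,0]); t=0
    if xdir is not None: t=-np.degrees((xdir-h+np.pi)%(2*np.pi)-np.pi)/5
    print('t',s['time_s'],'tcp',np.round(s['tool_pos'],4),'head',np.degrees(h).round(2))
    for q in u.T: print(np.round([*q,t],3).tolist())
E
python3 - <<'E'
from h import *
rows([W(.1265,0,.34),W(.1265,0,.265)],YAW)
E
```

```text
t 0.1 tcp [ 0.1907 -0.6209  0.2045] head 17.06
[22.646, -18.909, -4.48, 4.504]
[22.645, -18.905, -1.98, 4.504]
```

Call:
{"fn": "drive_tool", "kwargs": {
  "series": [
    [[0,0,-4.5,0],[0,0,-4.5,0],[0,0,-4.5,0],[22.65,-18.9,-4.5,4.5],[22.65,-18.9,-4.5,4.5],[22.65,-18.9,-4.5,4.5],[22.65,-18.9,-4.5,4.5],[22.65,-18.9,-4.5,4.5],[22.65,-18.9,-4.5,4.5],[22.65,-18.9,-4.5,4.5],[22.65,-18.9,-4.5,4.5],[22.65,-18.9,-4.5,4.5]]
  ],
  "grip": 60
}}

```text
time_s: 1.6
tool_pos: [0.4982, -0.148, 0.339]
ee_rot: [0.999, -0.047, -0.001, -0.0]
wrist_force: [0.9, -0.4, -1.0]
grip_width: 0.0598
grasp_force: 0.0
```

Call:
{"fn": "drive_tool", "kwargs": {
  "series": [
    [[10,-8.4,0,0],[10,-8.4,0,0],[10,-8.4,0,0],[10,-8.4,0,0],[10,-8.4,0,0],[10,-8.4,0,0],[10,-8.4,0,0]]
  ]
}}

```text
time_s: 2.48
tool_pos: [0.8215, 0.0749, 0.3346]
ee_rot: [0.999, -0.046, -0.003, -0.0]
wrist_force: [-0.1, 0.0, 0.8]
grip_width: 0.0598
grasp_force: 0.0
```

My second call was a guess and overshot. It stayed above everything, so I'm recomputing from the measured pose.

Run:
```python
from h import *
rows([W(.1265,0,.34),W(.1265,0,.265)],YAW)
```

```text
t 2.475 tcp [0.8215 0.0749 0.3346] head -5.29
[-5.046, -1.06, -0.146, 0.034]
[-5.03, -1.06, 2.354, 0.034]
```

Call:
{"fn": "drive_tool", "kwargs": {
  "series": [
    [[-5.05,-1.06,-0.15,0],[-5.05,-1.06,-0.15,0],[-5.05,-1.06,-0.15,0],[-5.05,-1.06,-0.15,0],[-5.05,-1.06,-0.15,0]]
  ]
}}

```text
time_s: 3.1
tool_pos: [0.6731, 0.1178, 0.344]
ee_rot: [0.999, -0.048, -0.0, 0.0]
wrist_force: [-0.1, 0.0, 0.6]
grip_width: 0.06
grasp_force: 0.0
```

Run:
```python
from h import *
s=r.get_state();f=r.grab_frame('wrist');P=np.eye(4);P[:3,:3]=R.from_quat(s['ee_rot']).as_matrix();P[:3,3]=s['tool_pos']
P=P@np.array(f['mount']);print('proj knob',proj(f,[W(.1263,0,.284),W(0,-.196,.085),W(.0,0,.093)],P).round(1))
cv2.imwrite('pics/w1.png',f['color'])
rows([W(.1265,0,.265)],YAW)
```

```text
proj knob [[251.1 198.7]
 [388.7 241.7]
 [253.  245.1]]
t 3.15 tcp [0.6734 0.1177 0.344 ] head -5.48
[0.004, -0.098, 2.632, -0.004]
```

View pics/w1.png

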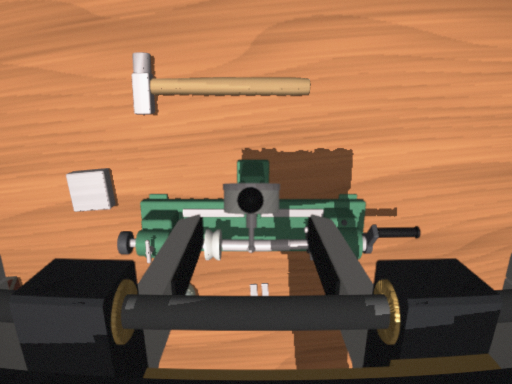

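The knob is at (250,200) in the wrist image, against a predicted (251,199), so the estimate is confirmed. Descending now.

Call:
{"fn": "drive_tool", "kwargs": {
  "series": [
    [[0,-0.1,1,0],[0,-0.1,2,0],[0,-0.1,2.6,0],[0,-0.1,2.6,0]]
  ]
}}

```text
time_s: 3.65
tool_pos: [0.6726, 0.1209, 0.2648]
ee_rot: [0.999, -0.048, -0.002, 0.0]
wrist_force: [0.2, 0.3, 0.5]
grip_width: 0.06
grasp_force: 0.0
```

Call:
{"fn": "drive_tool", "kwargs": {
  "series": [
    [[0,0,0,0],[0,0,0,0],[0,0,0,0],[0,0,0,0],[0,0,0,0],[0,0,0,0]]
  ],
  "grip": 12,
  "newtons": 12
}}

```text
time_s: 4.4
tool_pos: [0.673, 0.1217, 0.2673]
ee_rot: [0.999, -0.047, 0.0, -0.0]
wrist_force: [0.7, 1.8, 1.8]
grip_width: 0.0187
grasp_force: 12.0
```

Run:
```python
from h import *
s=r.get_state();print(s['wrist_force'],s['grip_width'])
a=np.r_[1.85,np.arange(1.8,-.01,-.07)]
p=[W(.085-.15*np.cos(t),0,.140+.15*np.sin(t)) for t in a]
d=np.array(s['tool_pos'])-p[0];print('offs',d)
rows(np.array(p)+d,YAW)
```

```text
[0.70868959 1.77075246 1.80338992] 0.018719305126150092
offs [-0.00059204  0.00107273 -0.01690166]
t 4.4 tcp [0.673  0.1217 0.2673] head -5.43
[0.0, 0.0, 0.0, 0.007]
[-0.242, -0.0, -0.063, 0.007]
[-0.585, -0.0, -0.131, 0.007]
[-0.932, -0.001, -0.174, 0.007]
[-1.282, -0.001, -0.193, 0.007]
[-1.632, -0.001, -0.188, 0.007]
[-1.98, -0.001, -0.158, 0.007]
[-2.326, -0.001, -0.104, 0.007]
[-2.667, -0.002, -0.026, 0.007]
[-3.002, -0.002, 0.076, 0.007]
[-3.329, -0.002, 0.201, 0.007]
[-3.646, -0.002, 0.349, 0.007]
[-3.952, -0.002, 0.518, 0.007]
[-4.246, -0.002, 0.708, 0.007]
[-4.525, -0.002, 0.919, 0.007]
[-4.79, -0.002, 1.148, 0.007]
[-5.037, -0.002, 1.396, 0.007]
[-5.267, -0.002, 1.66, 0.007]
[-5.477, -0.002, 1.939, 0.007]
[-5.668, -0.002, 2.233, 0.007]
[-5.837, -0.002, 2.539, 0.007]
[-5.985, -0.002, 2.856, 0.007]
[-6.11, -0.002, 3.183, 0.007]
[-6.212, -0.001, 3.518, 0.007]
[-6.29, -0.001, 3.859, 0.007]
[-6.344, -0.001, 4.205, 0.007]
[-6.374, -0.001, 4.553, 0.007]
```

Call:
{"fn": "drive_tool", "kwargs": {
  "series": [
    [[-0.24,0,-0.06,0],[-0.58,0,-0.13,0],[-0.93,0,-0.17,0],[-1.28,0,-0.19,0],[-1.63,0,-0.19,0],[-1.98,0,-0.16,0],[-2.33,0,-0.1,0],[-2.67,0,-0.03,0],[-3.0,0,0.08,0],[-3.33,0,0.2,0],[-3.65,0,0.35,0],[-3.95,0,0.52,0]]
  ]
}}

```text
time_s: 5.9
tool_pos: [0.5534, 0.1332, 0.2505]
ee_rot: [0.999, -0.047, -0.001, -0.001]
wrist_force: [-1.6, 4.8, -1.0]
grip_width: 0.0187
grasp_force: 12.0
```

Run:
```python
from h import *
s=r.get_state();print(s['wrist_force'],s['grip_width'])
a=np.arange(1.03,-.03,-.06)
d=np.array([-.0006,.0011,-.0169])
rows([W(.085-.15*np.cos(t),0,.140+.15*np.sin(t))+d for t in a],YAW)
```

```text
[-1.62668901  4.82679225 -0.98359082] 0.018692333558608117
t 5.9 tcp [0.5534 0.1332 0.2505] head -5.43
[0.051, 0.002, -0.04, 0.007]
[-0.201, 0.002, 0.123, 0.007]
[-0.443, 0.002, 0.3, 0.007]
[-0.674, 0.003, 0.492, 0.007]
[-0.893, 0.003, 0.697, 0.007]
[-1.099, 0.003, 0.915, 0.007]
[-1.292, 0.003, 1.145, 0.007]
[-1.47, 0.003, 1.386, 0.007]
[-1.634, 0.003, 1.637, 0.007]
[-1.783, 0.003, 1.897, 0.007]
[-1.915, 0.004, 2.167, 0.007]
[-2.032, 0.004, 2.443, 0.007]
[-2.131, 0.004, 2.726, 0.007]
[-2.213, 0.004, 3.015, 0.007]
[-2.278, 0.005, 3.307, 0.007]
[-2.325, 0.005, 3.604, 0.007]
[-2.354, 0.005, 3.902, 0.007]
[-2.366, 0.006, 4.202, 0.007]
```

Call:
{"fn": "drive_tool", "kwargs": {
  "series": [
    [[-0.2,-0.03,0.12,0],[-0.44,-0.04,0.3,0],[-0.67,-0.04,0.49,0],[-0.89,-0.04,0.7,0],[-1.1,-0.04,0.92,0],[-1.29,-0.04,1.15,0],[-1.47,-0.04,1.39,0],[-1.63,-0.04,1.64,0],[-1.78,-0.04,1.9,0],[-1.92,-0.04,2.17,0],[-2.03,-0.04,2.44,0],[-2.13,-0.04,2.73,0]]
  ]
}}

```text
time_s: 7.4
tool_pos: [0.4912, 0.1394, 0.1688]
ee_rot: [0.999, -0.047, -0.0, 0.0]
wrist_force: [-0.7, -5.1, -2.7]
grip_width: 0.0195
grasp_force: 12.0
```

Run:
```python
from h import *
s=r.get_state();print(s['wrist_force'],s['grip_width'])
a=[.25,.2,.15,.1,.05,0,-.02]
d=np.array([-.0006,.0011,-.0169])
rows([W(.085-.15*np.cos(t),0,.140+.15*np.sin(t))+d for t in a],YAW)
```

```text
[-0.70654837 -5.10810073 -2.73862116] 0.01952266827325289
t 7.4 tcp [0.4912 0.1394 0.1688] head -5.44
[-0.135, 0.012, 0.288, 0.004]
[-0.19, 0.011, 0.531, 0.004]
[-0.234, 0.011, 0.777, 0.004]
[-0.265, 0.011, 1.025, 0.004]
[-0.284, 0.011, 1.275, 0.004]
[-0.29, 0.011, 1.525, 0.004]
[-0.289, 0.01, 1.625, 0.004]
```

Call:
{"fn": "drive_tool", "kwargs": {
  "series": [
    [[-0.13,0.02,0.29,0],[-0.19,0.02,0.53,0],[-0.23,0.02,0.78,0],[-0.26,0.02,1.0,0],[-0.28,0.02,1.15,0],[-0.28,0.02,1.27,0],[-0.29,0.02,1.37,0],[-0.29,0.02,1.45,0],[-0.29,0.02,1.5,0],[-0.29,0.02,1.5,0]]
  ]
}}

```text
time_s: 8.65
tool_pos: [0.4824, 0.1402, 0.1243]
ee_rot: [0.999, -0.047, -0.0, -0.0]
wrist_force: [0.5, -0.3, -1.6]
grip_width: 0.0187
grasp_force: 12.0
```

Call:
{"fn": "drive_tool", "kwargs": {
  "series": [
    [[0,0,0.05,0],[0,0,0.08,0],[0,0,0.1,0],[0,0,0.1,0]]
  ]
}}

```text
time_s: 9.15
tool_pos: [0.4827, 0.1402, 0.1232]
ee_rot: [0.999, -0.047, -0.0, -0.0]
wrist_force: [-5.7, -0.2, 10.5]
grip_width: 0.0187
grasp_force: 12.0
```

The arm is on its stop, since the upward force rose to 10 N. Ease off, release, and lift.

Call:
{"fn": "drive_tool", "kwargs": {
  "series": [
    [[0,0,-0.04,0],[0,0,-0.04,0]]
  ]
}}

```text
time_s: 9.4
tool_pos: [0.4826, 0.1402, 0.1233]
ee_rot: [0.999, -0.047, -0.0, -0.0]
wrist_force: [-4.0, 0.6, 6.4]
grip_width: 0.0189
grasp_force: 12.0
```

Call:
{"fn": "drive_tool", "kwargs": {
  "series": [
    [[0,0,0,0],[0,0,0,0],[0,0,0,0],[0,0,-0.5,0],[0,0,-2,0],[0,0,-4,0],[0,0,-5,0],[0,0,-5,0]]
  ],
  "grip": 60
}}

```text
time_s: 10.4
tool_pos: [0.4844, 0.1401, 0.2766]
ee_rot: [0.999, -0.047, 0.004, -0.0]
wrist_force: [-0.4, -0.5, -0.2]
grip_width: 0.0601
grasp_force: 0.0
```

Run:
```python
from h import *
s=r.get_state();print(s['wrist_force'],s['joint_positions'])
rows([W(.03,-.196,.28),W(.026,-.2,.11-.019)],YAW+np.pi/2)
S=r.grab_frame('side');T=r.grab_frame('top')
print(proj(T,[W(-.065,0,.14),W(0,-.196,.085),W(.035*np.sin(.92),-.196,.085+.035*np.cos(.92))]).round(1))
a=cv2.resize(T['color'][115:260,140:360],None,fx=2.2,fy=2.2,interpolation=2)
b=cv2.resize(S['color'][105:285,200:320],None,fx=2.6,fy=2.6,interpolation=2)
c=np.zeros((468,796,3),np.uint8);c[:a.shape[0],:484]=a;c[:,484:]=b[:468]
cv2.imwrite('pics/c2.png',c)
```

```text
[-0.39445824 -0.48696577 -0.1780132 ] [ 5.63612574e-02 -1.62625985e-01  1.84861815e+00  3.24393642e-05
  1.44832041e+00  1.72199899e+00]
t 10.4 tcp [0.4844 0.1401 0.2766] head -5.43
[3.127, 6.583, -0.098, -17.995]
[2.948, 6.723, 6.2, -17.995]
[[243.1 251.2]
 [338.4 215.1]
 [339.  199.7]]
```

View pics/c2.png

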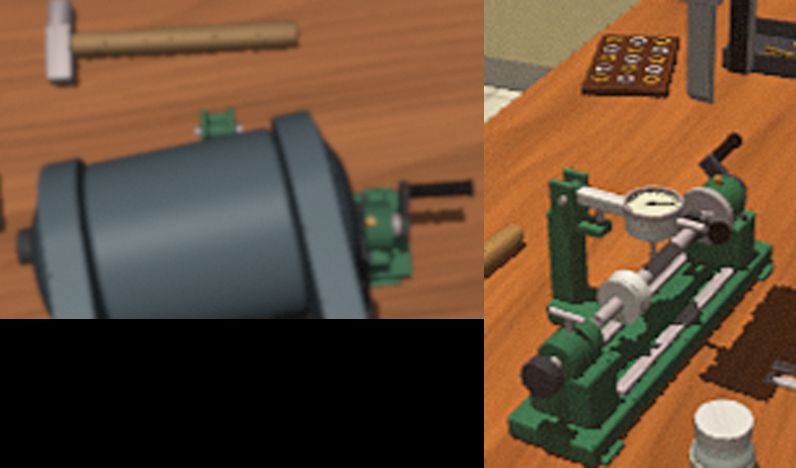

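The side crop shows the arm level with the dial face up at crop (653,203), the needle pointing right, and the plunger on the spindle. The handle is unchanged at (728,150). Moving over it.

Call:
{"fn": "drive_tool", "kwargs": {
  "series": [
    [[1,2,-0.1,-4],[2,4,-0.1,-6],[3.1,6.6,-0.1,-8],[3.1,6.6,-0.1,-10],[3.1,6.6,-0.1,-12],[3.1,6.6,-0.1,-14],[3.1,6.6,-0.1,-16],[3.1,6.6,-0.1,-18],[3.1,6.6,-0.1,-18],[3.1,6.6,-0.1,-18]]
  ]
}}

```text
time_s: 11.75
tool_pos: [0.5556, -0.0656, 0.2733]
ee_rot: [0.74, 0.672, -0.001, -0.002]
wrist_force: [-0.3, -0.6, -0.0]
grip_width: 0.0601
grasp_force: 0.0
```

```bash
cat >> h.py <<'E'
def wrist():
    s=r.get_state();f=r.grab_frame('wrist');P=np.eye(4);P[:3,:3]=R.from_quat(s['ee_rot']).as_matrix();P[:3,3]=s['tool_pos']
    return f,P@np.array(f['mount']),s
E
python3 - <<'E'
from h import *
f,P,s=wrist();print(np.round(f['mount'],3).tolist())
h=lambda y:W(.035*np.sin(.92),y,.085+.035*np.cos(.92))
print(proj(f,[h(-.222),h(-.196),h(-.17),W(0,0,.15)],P).round(1))
cv2.imwrite('pics/w2.png',f['color'])
S=r.grab_frame('side');print(proj(S,[W(0,0,z) for z in (.14,.15,.16)]).round(1))
im=f['color'].copy();b=cv2.resize(S['color'][165:201,245:285],None,fx=8,fy=8,interpolation=2)
c=np.zeros((384,512+320,3),np.uint8)[:, :800];c[:,:480]=im[:,16:496];c[:288,480:800]=b
cv2.imwrite('pics/c3.png',c)
E
```

```text
[[-0.001, -0.967, -0.253, 0.073], [1.0, -0.001, -0.0, -0.0], [-0.0, -0.253, 0.967, -0.179], [0.0, 0.0, 0.0, 1.0]]
[[257.1 192.4]
 [257.1 168.8]
 [257.1 144.3]
 [223.2 -52.4]]
[[265.3 186. ]
 [265.2 182.3]
 [265.2 178.5]]
```

View pics/c3.png

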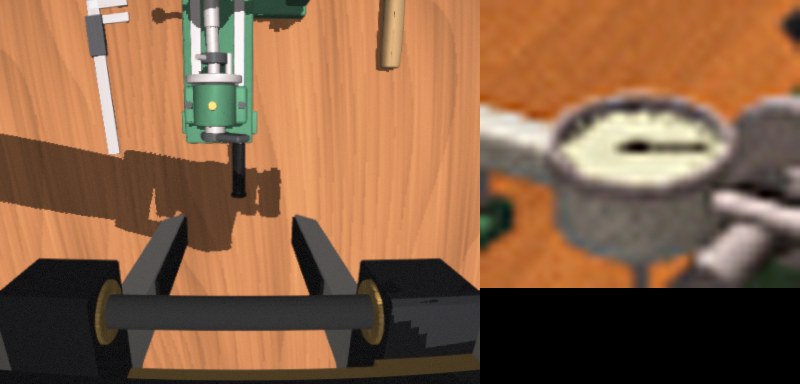

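Wrist view: the handle is centred at about (254,168) in full-frame pixels, 3 px left of the prediction. The side crop shows the needle clearly, pointing right from the dial centre at (265.4,183).

```bash
cat >> h.py <<'E'
def needle(save=None):
    S=r.grab_frame('side'); im=S['color']
    if save: cv2.imwrite(save,cv2.resize(im[165:201,245:285],None,fx=8,fy=8,interpolation=2))
    # rectify dial face to stand axes: plane z=.152, 60 px = 30 mm
    g=np.arange(-25,25.01,.5)/1000; X,Y=np.meshgrid(g,g)
    uv=proj(S,[W(x,y,.152) for x,y in zip(X.ravel(),Y.ravel())]).astype(np.float32).reshape(*X.shape,2)
    d=cv2.remap(cv2.cvtColor(im,cv2.COLOR_BGR2GRAY),uv,None,cv2.INTER_CUBIC)
    a=np.arange(0,360,2); v=[]
    from scipy.ndimage import map_coordinates as mc
    for t in np.radians(a):
        rr=np.arange(5,15,.5)
        v.append(mc(d.astype(float),[50+2*rr*np.sin(t),50+2*rr*np.cos(t)],order=1).mean())
    v=np.array(v); w=np.clip(np.median(v)-20-v,0,None); i=np.argmin(v)
    near=np.abs((a-a[i]+180)%360-180)<40; z=(w*near*np.exp(1j*np.radians(a))).sum()
    return np.degrees(np.angle(z)), v[i], np.median(v), d   # degrees from stand +x towards +y
E
python3 - <<'E'
from h import *
f,P,s=wrist()
h=lambda y:W(.035*np.sin(.92),y,.085+.035*np.cos(.92))
print(proj(f,[W(0,-.131,.108),W(0,-.16,.092),h(-.196)],P).round(1))
hsv=cv2.cvtColor(f['color'],cv2.COLOR_BGR2HSV)
m=(f['color'].max(2)<55)
for y in range(140,196,6):
    c=[x for x in range(235,275) if m[y,x]]; print(y,min(c,default=0),max(c,default=0),end='; ')
m=f['color'][70:80].astype(int); sp=[x for x in range(190,270) if m[:,x].min()>120 and np.ptp(m[:,x].mean(0))<25];print('pulley/flange',min(sp),max(sp))
print(proj(f,[W(0,-.107,.085)],P))
n=needle('pics/n0.png');print('needle',n[:3]);cv2.imwrite('pics/d0.png',cv2.resize(n[3],None,fx=3,fy=3))
E
```

```text
[[229.  106. ]
 [230.7 133.2]
 [256.6 168.5]]
140 0 0; 146 248 259; 152 248 259; 158 248 259; 164 248 259; 170 248 260; 176 248 259; 182 248 259; 188 248 259; 194 247 261; pulley/flange 207 259
[[230.24872879  82.66250621]]
needle (np.float64(94.54306965127195), np.float64(105.15405095301905), np.float64(208.38050756851757))
```

View pics/d0.png

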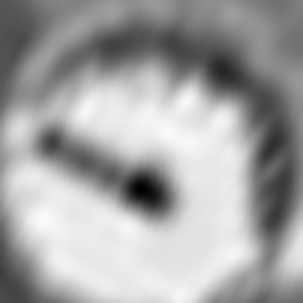

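Rectified dial: the hub is at (148,190) and the needle tip at (45,140), so the needle points to stand −x,−y. The face sits about 4 mm lower than I assumed, so I'm correcting that. Descending on the handle next.

```bash
sed -i 's/W(x,y,.152)/W(x,y,.148)/; s/O=np.array(\[.5478/O=np.array([.5471/' h.py
python3 - <<'E'
from h import *
n=needle();print('needle',n[:3])
f,P,s=wrist()
p=onz(f,(253.6,168),.108,P);q=p[:2]-O;print('handle',q@XS,q@YS)
rows([W(.0258,-.198,.15),W(.0258,-.198,.0885)],YAW+np.pi/2)
E
```

```text
needle (np.float64(-147.8161572452345), np.float64(89.71896172962639), np.float64(213.87272335873806))
handle 0.026124383662668265 -0.19536978269212255
t 12.05 tcp [ 0.5564 -0.0659  0.2753] head 84.52
[-0.043, -0.076, 4.178, -0.004]
[-0.043, -0.075, 6.228, -0.004]
```

Call:
{"fn": "drive_tool", "kwargs": {
  "series": [
    [[0,-0.07,1.5,0],[0,-0.07,3,0],[0,-0.07,4.5,0],[0,-0.07,5.5,0],[0,-0.07,6.0,0],[0,-0.07,6.2,0],[0,-0.07,6.2,0]]
  ],
  "grip": 40
}}

```text
time_s: 12.92
tool_pos: [0.5551, -0.0659, 0.0905]
ee_rot: [0.74, 0.673, 0.0, 0.001]
wrist_force: [-0.3, -0.0, -0.6]
grip_width: 0.0402
grasp_force: 0.0
```

Call:
{"fn": "drive_tool", "kwargs": {
  "series": [
    [[0,0,0,0],[0,0,0,0],[0,0,0,0],[0,0,0,0]]
  ],
  "grip": 10,
  "newtons": 6
}}

```text
time_s: 13.42
tool_pos: [0.5545, -0.0658, 0.09]
ee_rot: [0.74, 0.673, 0.0, 0.0]
wrist_force: [-0.0, 0.3, 1.8]
grip_width: 0.0136
grasp_force: 6.0
```

```bash
cat >> h.py <<'E'
def st():
    s=r.get_state();q=np.array(s['tool_pos'])-np.r_[O,0];x,y,z=q[:2]@XS,q[:2]@YS,q[2]+.019-.085
    F=np.array(s['wrist_force']);n=needle()
    print('t',round(s['time_s'],2),'xz mm',round(x*1e3,1),round(z*1e3,1),'y',round(y*1e3,1),'rad',round(np.hypot(x,z)*1e3,1),'th',round(np.degrees(np.arctan2(x,z)),1),
     'F xyz',np.round([F[:2]@XS,F[:2]@YS,F[2]],1),'g',round(s['grip_width'],4),round(s['grasp_force'],1),'needle',np.round(n[:3],1))
    return x,z
E
python3 -c "
from h import *
st()"
```

```text
t 13.43 xz mm 26.3 24.0 y -196.8 rad 35.5 th 47.6 F xyz [-0.   0.3  1.8] g 0.0136 6.0 needle [-148.1  122.2  217.7]
```

```bash
cat >> h.py <<'E'
def arc(th0,dirn,n=12,step=5):
    a=np.radians(th0+dirn*step*np.arange(0,n+1)); x,z=35*np.sin(a),35*np.cos(a)
    print([[0,round(p,2),round(q,2),0] for p,q in zip((x[1:]-x[0])/30,-(z[1:]-z[0])/30)])
E
python3 -c "
from h import *
arc(47.6,-1,6)"
```

```text
[[0, np.float64(-0.07), np.float64(-0.07), 0], [0, np.float64(-0.15), np.float64(-0.14), 0], [0, np.float64(-0.23), np.float64(-0.2), 0], [0, np.float64(-0.32), np.float64(-0.25), 0], [0, np.float64(-0.41), np.float64(-0.29), 0], [0, np.float64(-0.51), np.float64(-0.33), 0]]
```

Call:
{"fn": "drive_tool", "kwargs": {
  "series": [
    [[0,-0.07,-0.07,0],[0,-0.15,-0.14,0],[0,-0.23,-0.2,0],[0,-0.32,-0.25,0],[0,-0.41,-0.29,0],[0,-0.51,-0.33,0],[0,-0.51,-0.33,0]]
  ]
}}

```text
time_s: 14.35
tool_pos: [0.5392, -0.0643, 0.1002]
ee_rot: [0.74, 0.673, 0.0, 0.0]
wrist_force: [0.6, 0.9, 4.9]
grip_width: 0.014
grasp_force: 6.0
```

```bash
python3 -c "
from h import *
st(); arc(17.6,-1,12)"
```

```text
t 14.35 xz mm 10.9 34.2 y -196.8 rad 35.9 th 17.6 F xyz [0.5 1.  4.9] g 0.014 6.0 needle [-93.7  93.9 218. ]
[[0, np.float64(-0.1), np.float64(-0.03), 0], [0, np.float64(-0.2), np.float64(-0.04), 0], [0, np.float64(-0.3), np.float64(-0.05), 0], [0, np.float64(-0.4), np.float64(-0.05), 0], [0, np.float64(-0.5), np.float64(-0.04), 0], [0, np.float64(-0.6), np.float64(-0.03), 0], [0, np.float64(-0.7), np.float64(-0.0), 0], [0, np.float64(-0.8), np.float64(0.03), 0], [0, np.float64(-0.89), np.float64(0.08), 0], [0, np.float64(-0.98), np.float64(0.13), 0], [0, np.float64(-1.06), np.float64(0.19), 0], [0, np.float64(-1.14), np.float64(0.25), 0]]
```

```bash
python3 -c "
from h import *
arc(17.6,1,12)
arc(77.6,1,12)" | sed 's/np.float64//g'
```

```text
[[0, (0.1), (0.03), 0], [0, (0.19), (0.08), 0], [0, (0.28), (0.13), 0], [0, (0.36), (0.19), 0], [0, (0.44), (0.25), 0], [0, (0.51), (0.33), 0], [0, (0.57), (0.4), 0], [0, (0.63), (0.49), 0], [0, (0.68), (0.58), 0], [0, (0.73), (0.67), 0], [0, (0.76), (0.76), 0], [0, (0.79), (0.86), 0]]
[[0, (0.02), (0.1), 0], [0, (0.03), (0.2), 0], [0, (0.03), (0.3), 0], [0, (0.02), (0.4), 0], [0, (-0.0), (0.51), 0], [0, (-0.03), (0.6), 0], [0, (-0.06), (0.7), 0], [0, (-0.11), (0.79), 0], [0, (-0.16), (0.88), 0], [0, (-0.22), (0.96), 0], [0, (-0.28), (1.04), 0], [0, (-0.35), (1.11), 0]]
```

Call:
{"fn": "drive_tool", "kwargs": {
  "series": [
    [[0,0.1,0.03,0],[0,0.19,0.08,0],[0,0.28,0.13,0],[0,0.36,0.19,0],[0,0.44,0.25,0],[0,0.51,0.33,0],[0,0.57,0.4,0],[0,0.63,0.49,0],[0,0.68,0.58,0],[0,0.73,0.67,0],[0,0.76,0.76,0],[0,0.79,0.86,0]]
  ],
  "newtons": 8
}}

```text
time_s: 15.9
tool_pos: [0.5624, -0.0665, 0.0733]
ee_rot: [0.74, 0.673, -0.0, -0.0]
wrist_force: [-0.6, -1.3, 2.9]
grip_width: 0.0135
grasp_force: 8.0
```

```bash
python3 -c "
from h import *
st()"
```

```text
t 15.9 xz mm 34.2 7.3 y -196.8 rad 35.0 th 78.0 F xyz [-0.5 -1.3  2.9] g 0.0135 8.0 needle [161.1 146.6 229.5]
```

Call:
{"fn": "drive_tool", "kwargs": {
  "series": [
    [[0,0.02,0.1,0],[0,0.03,0.2,0],[0,0.03,0.3,0],[0,0.02,0.4,0],[0,0,0.51,0],[0,-0.03,0.6,0],[0,-0.06,0.7,0],[0,-0.06,0.7,0]]
  ]
}}

```text
time_s: 16.95
tool_pos: [0.5596, -0.0662, 0.0519]
ee_rot: [0.74, 0.673, -0.001, -0.001]
wrist_force: [-5.0, -2.0, 1.8]
grip_width: 0.0139
grasp_force: 8.0
```

```bash
python3 -c "
from h import *
st();arc(112.6,1,8)" | sed 's/np.float64//g'
```

```text
t 16.95 xz mm 31.4 -14.1 y -196.7 rad 34.4 th 114.2 F xyz [-4.8 -2.4  1.8] g 0.0139 8.0 needle [127.3 119.4 231.2]
[[0, (-0.04), (0.09), 0], [0, (-0.09), (0.18), 0], [0, (-0.15), (0.26), 0], [0, (-0.22), (0.34), 0], [0, (-0.29), (0.41), 0], [0, (-0.37), (0.48), 0], [0, (-0.45), (0.54), 0], [0, (-0.54), (0.59), 0]]
```

Call:
{"fn": "drive_tool", "kwargs": {
  "series": [
    [[0,-0.06,0.09,0],[0,-0.11,0.18,0],[0,-0.17,0.26,0],[0,-0.24,0.34,0],[0,-0.24,0.34,0]]
  ]
}}

```text
time_s: 17.62
tool_pos: [0.5532, -0.0656, 0.0426]
ee_rot: [0.74, 0.673, -0.001, -0.001]
wrist_force: [-5.6, -1.8, 5.0]
grip_width: 0.0135
grasp_force: 8.0
```

```bash
python3 -c "
from h import *
st();arc(133,1,6)" | sed 's/np.float64//g'
```

```text
t 17.62 xz mm 24.9 -23.4 y -196.7 rad 34.2 th 133.2 F xyz [-5.4 -2.3  5. ] g 0.0135 8.0 needle [132.3 127.8 231.8]
[[0, (-0.07), (0.07), 0], [0, (-0.15), (0.14), 0], [0, (-0.24), (0.19), 0], [0, (-0.32), (0.24), 0], [0, (-0.42), (0.29), 0], [0, (-0.51), (0.32), 0]]
```

Call:
{"fn": "drive_tool", "kwargs": {
  "series": [
    [[0,-0.09,0.06,0],[0,-0.17,0.12,0],[0,-0.26,0.17,0],[0,-0.34,0.22,0],[0,-0.44,0.27,0],[0,-0.44,0.27,0]]
  ]
}}

```text
time_s: 18.42
tool_pos: [0.5401, -0.0644, 0.0342]
ee_rot: [0.74, 0.673, -0.0, -0.0]
wrist_force: [-0.1, -1.6, 1.2]
grip_width: 0.0137
grasp_force: 8.0
```

```bash
python3 - <<'E' | sed 's/np.float64//g'
from h import *
x,z=st()
from scipy.optimize import curve_fit
S=r.get_state();n=needle('pics/n1.png')[0];n=n-360 if n>0 else n
th=np.radians([17.6,47.6,78,114.2,133.2,np.degrees(np.arctan2(x,z))]);nd=[-93.7,-148,-198.9,-232.7,-227.7,n]
p,c=curve_fit(lambda t,a,A,h:a-A*np.cos(t-h),th,nd,p0=[-140,90,2]);print(p[:2],np.degrees(p[2]),np.sqrt(np.diag(c)),n)
arc(np.degrees(np.arctan2(x,z)),-1,8)
E
```

```text
t 18.43 xz mm 11.8 -31.8 y -196.7 rad 33.9 th 159.7 F xyz [ 0.  -1.6  1.2] g 0.0137 8.0 needle [158.4 122.8 231.7]
[-115.94811352  113.97678786] 119.96466629594728 [3.58365398 4.37343545 0.02694526] -201.57675594516274
[[0, (0.09), (-0.04), 0], [0, (0.18), (-0.09), 0], [0, (0.27), (-0.14), 0], [0, (0.35), (-0.2), 0], [0, (0.42), (-0.27), 0], [0, (0.49), (-0.35), 0], [0, (0.55), (-0.43), 0], [0, (0.61), (-0.52), 0]]
```

Call:
{"fn": "drive_tool", "kwargs": {
  "series": [
    [[0,0.09,-0.04,0],[0,0.18,-0.09,0],[0,0.27,-0.14,0],[0,0.35,-0.2,0],[0,0.42,-0.27,0],[0,0.49,-0.35,0],[0,0.55,-0.43,0],[0,0.61,-0.52,0],[0,0.61,-0.52,0]]
  ]
}}

```text
time_s: 19.65
tool_pos: [0.5589, -0.0661, 0.0504]
ee_rot: [0.74, 0.673, -0.0, -0.0]
wrist_force: [-5.3, -2.2, 2.0]
grip_width: 0.0135
grasp_force: 8.0
```

```bash
python3 -c "
from h import *
st()"
```

```text
t 19.65 xz mm 30.7 -15.6 y -196.7 rad 34.4 th 117.0 F xyz [-5.1 -2.7  2. ] g 0.0135 8.0 needle [126.8 135.7 232. ]
```

Needle back at its furthest clockwise reading (127°). Release a little and lift straight up.

Call:
{"fn": "drive_tool", "kwargs": {
  "series": [
    [[0,-0.02,0,0],[0,-0.02,0,0],[0,-0.02,0,0],[0,-0.02,0,0],[0,-0.02,-1,0],[0,-0.02,-3,0],[0,-0.02,-5,0],[0,-0.02,-7,0],[0,-0.02,-7,0],[0,-0.02,-7,0]]
  ],
  "grip": 44
}}

```text
time_s: 20.95
tool_pos: [0.5579, -0.0659, 0.2593]
ee_rot: [0.74, 0.673, -0.0, -0.0]
wrist_force: [-0.8, 0.0, -0.2]
grip_width: 0.0439
grasp_force: 0.0
```

Run:
```python
from h import *
st()
f,P,s=wrist();print(proj(f,[W(.035*np.sin(t),-.196,.085+.035*np.cos(t)) for t in np.radians([100,118,135])],P).round(1))
S=r.grab_frame('side');T=r.grab_frame('top')
b=cv2.resize(S['color'][105:285,200:320],None,fx=2.6,fy=2.6,interpolation=2)
c=np.zeros((468,800,3),np.uint8);c[:384,:480]=f['color'][:,16:496];c[:,480:480+312]=b
cv2.imwrite('pics/c4.png',c)
```

```text
t 20.95 xz mm 29.7 193.3 y -196.6 rad 195.5 th 8.7 F xyz [-0.8 -0.1 -0.2] g 0.0439 0.0 needle [126.5 133.7 227.6]
[[260.6 166.6]
 [257.3 164.7]
 [251.9 163.3]]
```

View pics/c4.png

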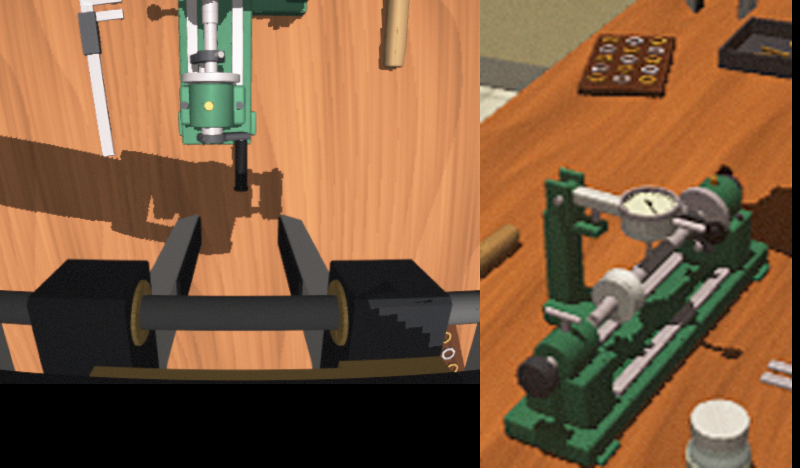

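The hand is clear of everything. The handle at (257,165) matches about 118°, the needle is unchanged at 126.5°, and the arm is down. Handing in.

```bash
python3 -c "
from plant import r
print(r.finish_job())"
```

```text
the job is handed in; nothing more can be done
None
```

The job is handed in: the gauge arm is down on its stop, and the spindle stands with its high side under the plunger (crank near 118°, fitted peak at 120°). Nothing is held, and I saw no sign of a bystander being moved; `finish_job` gave no verdict.

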